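Load the spring press on a denture flask with its loose crank

TASK

Take the loose crank, fit it fully down onto the square end of the leaning press spindle, and wind it clockwise (seen looking down onto the crank) until the pressure plate meets the flask, then about half a turn more so that its springs are squeezed about halfway. Leave the crank seated on the spindle and let go; do not disturb the plaster cast, the jar and the mixing bowl on the bench.

Things in the scene. Friction and masses are not known exactly. Their poses are not given: they have to be found in the camera images.
- crank: Loose steel crank, 0.5 kg, standing on its hub. Origin: hub underside centre, +z up the hub, +x along the arm (10 mm thick, z 35 to 45) to the grip; round counterweight (32 mm diameter, z 21 to 47) at x -36 mm. Hub 34 mm square (sides along x, y), 48 mm high, free to grasp on its y faces; below, a square bore 18 mm wide (sides along x, y), 33 mm deep: fits the spindle in any of 4 positions.
- crank_grip_mid (a point): Middle of the crank's upright black hand grip (25 mm diameter, 48 mm long): x 64 mm, z 72 mm in the crank's frame (grip from z 46 to 94). It spins freely on its pin; its axis is parallel to the spindle once the crank is fitted.
- press: Flask press, fixed to the bench: grey foot 160 x 124 mm, two columns and a bridge on a frame that leans 30 degrees from vertical towards the foot's -x side. Origin on the bench under the foot, 8 mm to +x of its centre. Position and heading vary.
- spindle_seat (a point): On the spindle's axis, on the shoulder (30 mm collar) where the crank's hub stops, about 0.2 m above the bench. +z points outwards along the spindle, 30 degrees from vertical; the frame turns with it. Above stands the steel square end: 16 mm wide, sides along this x and y, 25 mm high plus a 5 mm tapered tip. Seated, the crank's origin lies here with its z along this z.
- spindle (a joint): Spindle angle in rad, counting on through full turns, growing when wound clockwise seen looking down onto the square end. A turn lowers the pressure plate 10 mm. Start 0 to 6.3; the plate meets the flask at about 12.6; springs solid near 19. Takes 0.12 N m to turn and stays where left.
- pressure_plate (a joint): How far the press springs are squeezed, in m: 0 while the pressure plate hangs clear above the flask, then growing 10 mm per turn; 0.011 is solid. About 3 N per mm.
- flask: Brass denture flask, 84 x 68 x 42 mm, loose on the leaning bed between the columns under the pressure plate. Origin: centre of its underside; z along the spindle. It is already in place.
- cast_a: Bystander: yellowish plaster dental cast, 59 x 72 x 27 mm, origin at the centre of its underside.
- jar_pumice: Bystander: white jar with a dark blue lid, 58 mm diameter, 70 mm high, origin at the centre of its underside.
- mixing_bowl: Bystander: green rubber mixing bowl, 116 mm diameter, 66 mm high, origin at the centre of its underside.

How it is judged:
By the outcome, as a careful person would: the job done as asked, in the order asked, and still so for the second after the job is handed in, with the robot touching nothing.
It also fails if it takes over 61 s, if anything falls off the work surface, if the arm or the gripper's body presses on something with over 40 N, if the wrist force passes 120 N, or if a joint passes its speed limit or range.

ROBOT

A 6-joint arm with a two-finger parallel gripper is mounted at the origin on a cart in front of the work surface, level with it; the furniture and walls round the work are solid. World frame = base frame: x ahead of the robot, y to its left, z up, the work surface at z = 0. Lengths are in m, angles in rad, forces in N, time in s.
With the tool pointing down it reaches from about 0.35 to 0.775 m from the base axis. Payload 5.5 kg.
Tool frame: the origin (TCP) lies on the mounting face of the last link; the fingertips stand 173 mm ahead of it and the grasp point (between the pads) lies 155 mm ahead of it; z points along the fingers, y is the direction in which the jaws open and shut (so a half turn about z gives the same grasp; the last joint's range is limited). The gripper opens to 85 mm and grips with 20 to 120 N. Pads are 22 mm wide; open, the fingers measure 114 mm over their backs; the gripper's body (76 mm by 85 mm) begins 54 mm behind the grasp point. The pads swing forward as they close: fully open they stand 13 mm farther back than shut.
Start: joints at [-1.305, 0.313, 0.046, 1.304, 0, 1.431], TCP at [0.227, -0.528, 0.405] pointing down, gripper open.
Joint ranges: [-2.76, 2.76], [-0.86, 1.69], [-1.03, 1.26], [-2.2, 2.34], [-1.47, 1.5], [-3.14, 3.14]. Speed limits (rad/s): [2.57, 2.57, 3.14, 3.14, 3.14, 3.14].

INTERFACE

Orientations are given as a unit quaternion [w, x, y, z].
In Python, from workcell import * gives the robot as it stands. The module is installed in compiled form; this text tells all that it offers.
- The arm moves only by the shell command python3 -m crank 'ROWS' [FORCE]. ROWS is JSON, a list of rows, each a list of 7 numbers: the shift along the tool's x, y, z in mm, then the turn, a rotation vector about the tool's x, y, z in degrees, then the opening, from 0 (shut) to 1 (fully open). A call has exactly 8 rows; each row shifts and turns the commanded pose from where the row before left it, along the tool's axes as they then stand; what a row does not reach is not made up. A row lasts 1/8 s, in which the tool goes at most 62.5 mm and 10.7 degrees, less where a joint would pass 70% of its speed; a pose out of reach is approached as far as the arm can. A call with a gripper value outside its range is refused whole. The fingers move at their own pace and stop on an object; FORCE is the grip in N (left out, the last holds). Time passes only in rows, so rows that do not move let the fingers close, or fill a call up. It gives the time, the measured TCP pose, the force and the opening at its end, in the units of the state.
- get_state(): the state, without advancing time (a new reading comes with each control period).
- read_camera(name): name is "scene" or "top"; returns the picture (384x512x3 uint8, blue, green, red); there is no depth.
- calibration(name): a dict with "fx", "fy", "cx", "cy" (pixels), "k1" (the pictures are not rectified: a ray, as slopes to the right and down, at radius r is drawn at 1 + k1 r^2 times it, then the intrinsics apply), "extrinsics" (4x4, takes a point from world to camera coordinates). Camera axes: x right, y down, z forward; pixel columns grow to the right and rows downward; lengths in m; the calibration is good to about 2 mm. A picture is of the moment at which its call begins. calibration takes no time and is no camera call.
- hand_in(): hands the job in, once; it reports no verdict.
The state is a dict: "clock": time; "joint_pos": joint angles; "qvel": joint speeds; "tau": joint torques, N m; "tcp_pos": TCP position; "orientation": TCP orientation; "wrist_force": force on the tool from outside, world axes, zero at the start; "ft_torque": the same for the moment, N m; "finger_gap": finger opening in m.
Only numpy, scipy, OpenCV 4.12 (cv2) and the standard library are available. Lean on these libraries where they do the work, as an engineer would, in place of code of your own. Each camera call takes 0.05 s, during which the arm holds its last target.

## Working session

There is one attempt and no reset: what is moved stays moved. The work goes in short steps, Python scripts to look and compute and a shell command to move; the robot and the scene stay as the last step left them, time stands still between calls to the robot, and variables do not carry over. Pictures are saved under pics/ and viewed, and the job is handed in when it is done.

```bash
mkdir -p pics; ls
python3 - <<'E'
from workcell import *
import cv2
print(get_state())
for n in("scene","top"):
    im=read_camera(n); cv2.imwrite(f"pics/{n}0.png",im); print(n,calibration(n))
E
```

```text
pics
{'clock': 0.0, 'joint_pos': array([-1.30464114e+00,  3.13997228e-01,  4.49551210e-02,  1.30358754e+00,
       -7.35587300e-06,  1.43115602e+00]), 'qvel': array([ 4.93103124e-04,  1.79586899e-04,  5.15207131e-05,  1.79003361e-04,
       -1.59353882e-03,  3.82254025e-04]), 'tau': array([ 9.64690917e-04, -4.80630398e+01,  2.98531258e+01,  1.94424408e-02,
       -8.41482711e-05,  1.28632482e-05]), 'tcp_pos': array([ 0.22689629, -0.52811939,  0.40380062]), 'orientation': array([-9.14592636e-04,  9.79486359e-01,  2.01508394e-01, -6.16173873e-05]), 'wrist_force': array([ 0.47608953,  0.08758639, -0.35942638]), 'ft_torque': array([-0.01396926, -0.05198646, -0.03885193]), 'finger_gap': 0.08582327405428049}
scene {'fx': 360.3433600767769, 'fy': 360.3433600767769, 'cx': 255.4820691197005, 'cy': 192.76848605187968, 'k1': 0.0025367387148390835, 'extrinsics': array([[-0.6802704 , -0.73282336,  0.01421648,  0.39209864],
       [-0.33189613,  0.29068544, -0.89741124,  0.2181325 ],
       [ 0.6535114 , -0.6152007 , -0.44096594,  0.86767654],
       [ 0.        ,  0.        ,  0.        ,  1.        ]])}
top {'fx': 415.1737618414829, 'fy': 415.1737618414829, 'cx': 253.6203371118458, 'cy': 192.7390927807107, 'k1': -0.1540557077263723, 'extrinsics': array([[ 0.02787667, -0.99959664, -0.00542651,  0.10610469],
       [-0.99305684, -0.02707282, -0.11447787,  0.45631861],
       [ 0.11428478,  0.0085801 , -0.99341098,  1.33813583],
       [ 0.        ,  0.        ,  0.        ,  1.        ]])}
```

View pics/scene0.png

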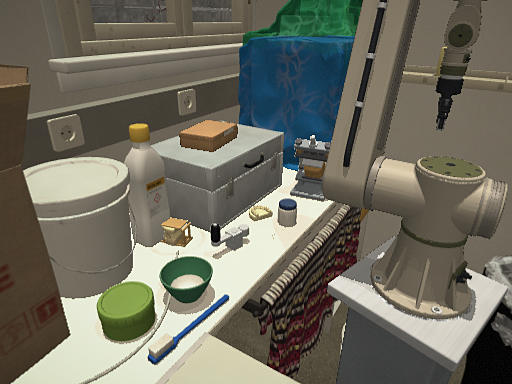

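View pics/top0.png

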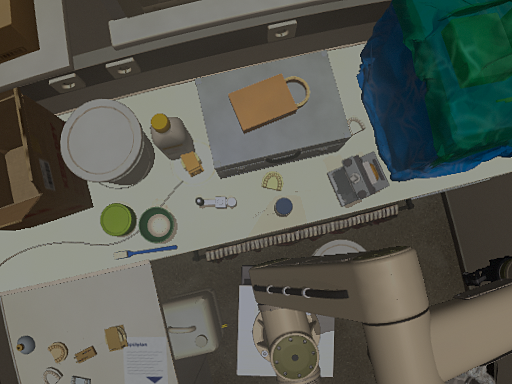

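The top view shows the crank at about (200–235, 202) with its black grip on the left. The press is near (360,178), the cast at (272,182), the jar at (284,207) and the bowl at (157,225). I'll enlarge these areas.

Run:
```python
import cv2,numpy as np
t=cv2.imread("pics/top0.png");s=cv2.imread("pics/scene0.png")
def up(im,x,y,w,h,k):return cv2.resize(im[y:y+h,x:x+w],None,fx=k,fy=k,interpolation=cv2.INTER_CUBIC)
cv2.imwrite("pics/a.png",up(t,315,140,80,75,8))
cv2.imwrite("pics/b.png",np.vstack([up(t,180,180,75,35,10)]))
cv2.imwrite("pics/c.png",up(s,280,125,60,75,8))
cv2.imwrite("pics/d.png",up(s,200,215,60,45,12))
```

```text
(no output)
```

View pics/a.png

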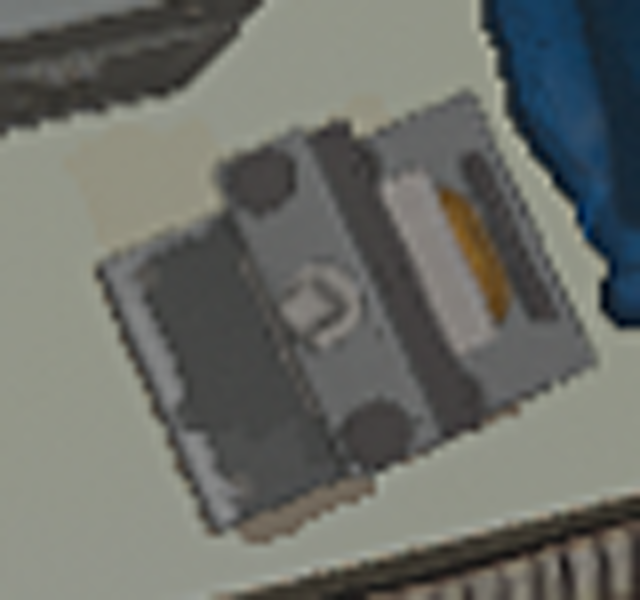

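View pics/b.png

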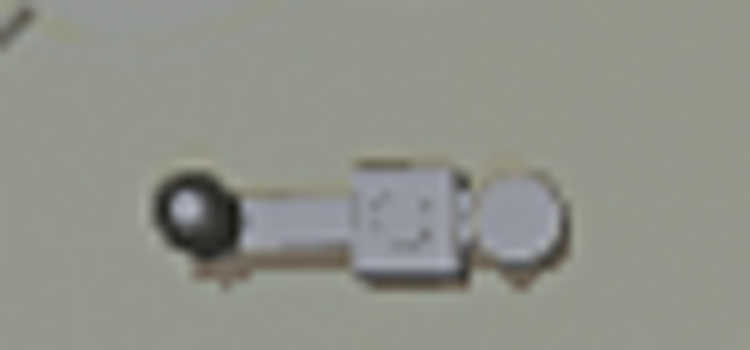

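View pics/c.png

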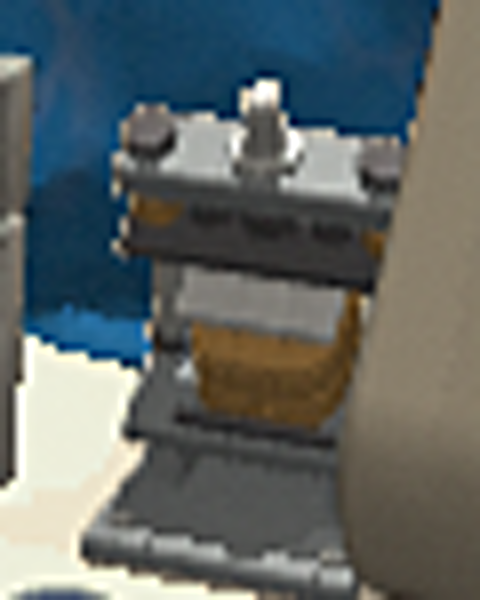

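View pics/d.png

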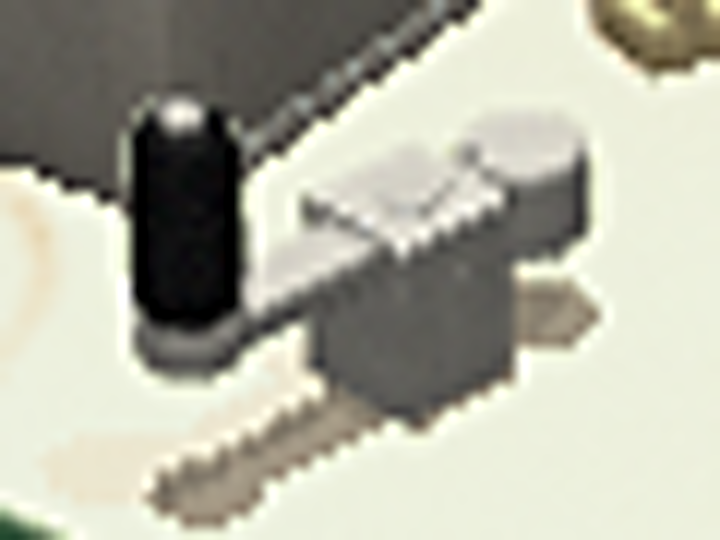

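The crops show:
- **Crank:** it stands upright with the grip on the left, at high y.
- **Press:** the bridge and spindle lean to the left in the top image. The collar is near crop (322,305) and the tip square near (310,305).

Next I'll triangulate these points.

```bash
cat > h.py <<'E'
import numpy as np,cv2
from workcell import calibration
def cam(n):
    c=calibration(n);K=np.array([[c["fx"],0,c["cx"]],[0,c["fy"],c["cy"]],[0,0,1]]);return K,np.array([c["k1"],0,0,0.]),np.array(c["extrinsics"])
def ray(n,p):
    K,d,E=cam(n);u=cv2.undistortPoints(np.array([[p]],float),K,d)[0,0]
    R=E[:3,:3];v=R.T@np.array([u[0],u[1],1]);return -R.T@E[:3,3],v/np.linalg.norm(v)
def onz(n,p,z):
    o,v=ray(n,p);return o+v*(z-o[2])/v[2]
def tri(pt,ps):
    o1,v1=ray("top",pt);o2,v2=ray("scene",ps)
    A=np.stack([v1,-v2],1);s=np.linalg.lstsq(A,o2-o1,rcond=None)[0]
    a=o1+s[0]*v1;b=o2+s[1]*v2;return (a+b)/2,np.linalg.norm(a-b)*1000
def proj(n,P):
    K,d,E=cam(n);r,_=cv2.Rodrigues(E[:3,:3]);return cv2.projectPoints(np.atleast_2d(np.array(P,float)),r,E[:3,3],K,d)[0][:,0]
def crop(x0,y0,k,p):return [x0+(p[0]+.5)/k-.5,y0+(p[1]+.5)/k-.5]
E
python3 - <<'E'
from h import *
np.set_printoptions(precision=4,suppress=True)
b=lambda x,y:crop(180,180,10,(x,y)); d=lambda x,y:crop(200,215,12,(x,y)); a=lambda x,y:crop(315,140,8,(x,y)); c=lambda x,y:crop(280,125,8,(x,y))
for nm,p,q,z in [("hub",b(405,218),d(404,194),.048),("cw",b(519,217),d(528,143),.047),("grip",b(186,209),d(183,113),.094)]:
    print(nm,tri(p,q),onz("top",p,z),onz("scene",q,z))
for nm,p,q in [("tip",a(310,303),c(263,88)),("collar",a(322,305),c(265,150)),("boltL",a(262,182),c(385,155)),("boltR",a(377,432),c(150,130)),("boltL'",a(262,182),c(150,130)),("boltR'",a(377,432),c(385,155))]:
    print(nm,tri(p,q))
f=[onz("top",a(*p),0.) for p in [(100,265),(215,530),(595,365),(470,90)]]
print(np.array(f))
E
```

```text
hub (array([0.4207, 0.227 , 0.0456]), np.float64(1.9006602632543885)) [0.4198 0.2261 0.048 ] [0.4185 0.23   0.048 ]
cw (array([0.4217, 0.1897, 0.0436]), np.float64(0.43476695842137136)) [0.4212 0.1893 0.047 ] [0.4177 0.1935 0.047 ]
grip (array([0.4167, 0.2911, 0.0945]), np.float64(0.9032010163642187)) [0.4165 0.2908 0.094 ] [0.4178 0.2908 0.094 ]
tip (array([ 0.4828, -0.1656,  0.2209]), np.float64(0.8709435780856611))
collar (array([ 0.4873, -0.177 ,  0.1907]), np.float64(1.5293933182321724))
boltL (array([ 0.4907, -0.1819,  0.1927]), np.float64(97.50431054288427))
boltR (array([ 0.4745, -0.1605,  0.2076]), np.float64(97.36145806936123))
boltL' (array([ 0.5317, -0.1543,  0.1932]), np.float64(1.2575609791365558))
boltR' (array([ 0.4403, -0.1959,  0.1963]), np.float64(1.2530818173509028))
[[ 0.5313 -0.1277  0.    ]
 [ 0.4201 -0.1772  0.    ]
 [ 0.4948 -0.3417  0.    ]
 [ 0.6125 -0.2883  0.    ]]
```

Run:
```python
import cv2,numpy as np
from workcell import read_camera
def avg(n): return np.mean([read_camera(n).astype(float) for _ in range(4)],0)
t=avg("top");s=avg("scene")
def up(im,x,y,w,h,k):
    c=im[y:y+h,x:x+w];c=(c-c.min())/(c.max()-c.min())*255
    return cv2.resize(c.astype(np.uint8),None,fx=k,fy=k,interpolation=cv2.INTER_NEAREST)
cv2.imwrite("pics/e.png",np.hstack([up(t,345,168,18,20,20),up(s,304,132,20,20,20)]))
```

```text
(no output)
```

View pics/e.png

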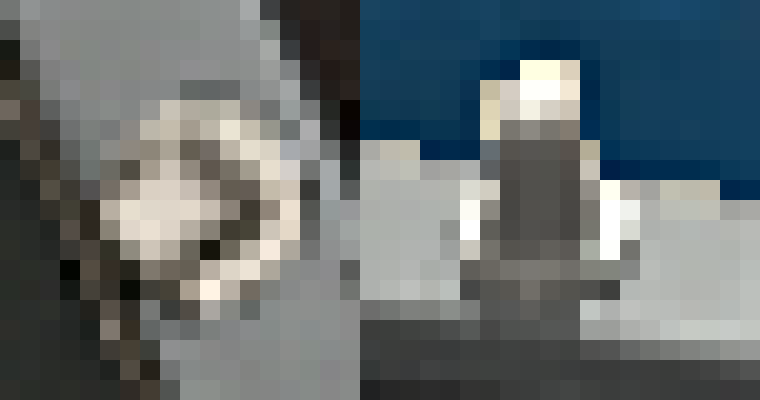

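Run:
```python
from h import *
import h
np.set_printoptions(precision=4,suppress=True)
z=np.array([-.207,.455,.866]);x=np.array([.414,-.910,0])*.866;x=x+np.array([0,0,.5]);x-=z*(x@z);x/=np.linalg.norm(x);y=np.cross(z,x)
tip=np.array([.4828,-.1656,.2209])
e=lambda X,Y:[345+X/20-.5,168+Y/20-.5]
def onpl(n,p,P):
    o,v=ray(n,p);return o+v*((P-o)@z)/(v@z)
C=[onpl("top",e(*p),tip) for p in [(100,215),(175,140),(230,210),(165,275)]]
C=np.array(C);L=np.stack([(C-tip)@x,(C-tip)@y],1)*1000;print(L)
for i in range(4):
    d=L[(i+1)%4]-L[i];print(np.linalg.norm(d),np.degrees(np.arctan2(d[1],d[0]))%90)
d=L[2]-L[0];print("diag",np.degrees(np.arctan2(d[1],d[0]))%90-45);d=L[3]-L[1];print("diag",np.degrees(np.arctan2(d[1],d[0]))%90-45)
# scene direction to camera in spindle xy
o,v=ray("scene",[310,142]);w=-v;print("scene cam dir az",np.degrees(np.arctan2(w@y,w@x)), "depth",np.linalg.norm(o-tip))
r=np.array(calibration("scene")["extrinsics"])[0,:3] if 0 else h.cam("scene")[2][0,:3];print("image right az",np.degrees(np.arctan2(r@y,r@x)),h.cam("scene")[0][0,0]/np.linalg.norm(o-tip)*16e-3)
print(x,y,z)
```

```text
[[-11.0345   2.0203]
 [  3.4505   7.288 ]
 [  6.5668  -5.0305]
 [ -5.9429  -9.6314]]
15.413066464859556 19.984375922891086
12.706560369942236 14.19690798389992
13.328932192143348 20.19258114132569
12.715602428700107 23.604648321197416
diag 23.16962922375899
diag 15.961611032206307
scene cam dir az -161.16274397467464 depth 1.2171546652806338
image right az -69.72409561031039 4.736862065018752
[ 0.3586 -0.7883  0.4999] [0.9102 0.4141 0.    ] [-0.207  0.455  0.866]
```

Crank hub is about (0.420, 0.2265) with its arm at azimuth ≈92.6°. The spindle seat is about (0.488, -0.178, 0.193), leaning toward (-0.41, 0.91), with the square at about 20–25°. Next I'll write a planning helper that prints deltas for me to type.

```bash
cat > plan.py <<'E'
from h import *
from workcell import get_state
from scipy.spatial.transform import Rotation as Ro, Slerp
def pose(s=None):
    s=s or get_state();q=s["orientation"];return np.array(s["tcp_pos"]),Ro.from_quat([q[1],q[2],q[3],q[0]])
def Rax(xv,zv):
    z=np.array(zv,float);z/=np.linalg.norm(z);x=np.array(xv,float);x-=z*(x@z);x/=np.linalg.norm(x)
    return Ro.from_matrix(np.stack([x,np.cross(z,x),z],1))
def seg(p,R,p2,R2,n,dp=1):
    "n equal rows"
    sl=Slerp([0,1],Ro.concatenate([R,R2]));rows=[];pc,Rc=np.array(p),R
    for i in range(1,n+1):
        pt=p+(p2-p)*i/n;Rt=sl(i/n)
        d=np.round(Rc.inv().apply(pt-pc)*1000,dp);w=np.round(np.degrees((Rc.inv()*Rt).as_rotvec()),1)
        rows.append([*d,*w]);pc=pc+Rc.apply(d/1000);Rc=Rc*Ro.from_rotvec(np.radians(w))
    for r in rows:print("[",",".join(f"{v+0:g}" for v in r),"]")
    return pc,Rc
def az(a):a=np.radians(a);return [np.cos(a),np.sin(a),0]
E
python3 - <<'E'
from plan import *
p,R=pose();R2=Rax(az(92.6),[0,0,-1])
print("A");p1,R1=seg(p,R,np.array([.45,-.2,.45]),Rax(az(55),[0,0,-1]),8,0)
print("B");seg(p1,R1,np.array([.42,.2265,.30]),R2,8,0)
E
```

```text
A
[ 42,-27,-6,0,0,-4 ]
[ 43,-23,-5,0,0,-3.9 ]
[ 45,-21,-6,0,0,-4 ]
[ 47,-18,-6,0,0,-4 ]
[ 47,-14,-5,0,0,-3.9 ]
[ 49,-11,-6,0,0,-4 ]
[ 49,-7,-6,0,0,-4 ]
[ 49,-4,-5,0,0,-3.9 ]
B
[ 42,-34,19,0,0,-4.7 ]
[ 44,-30,18,0,0,-4.7 ]
[ 46,-27,19,0,0,-4.7 ]
[ 49,-22,19,0,0,-4.7 ]
[ 50,-19,19,0,0,-4.7 ]
[ 51,-14,18,0,0,-4.7 ]
[ 53,-10,19,0,0,-4.7 ]
[ 53,-6,19,0,0,-4.7 ]
```

```bash
python3 -m crank '[[42,-27,-6,0,0,-4,1],[43,-23,-5,0,0,-4,1],[45,-21,-6,0,0,-4,1],[47,-18,-6,0,0,-4,1],[47,-14,-5,0,0,-4,1],[49,-11,-6,0,0,-4,1],[49,-7,-6,0,0,-4,1],[49,-4,-5,0,0,-4,1]]' 80
python3 -m crank '[[42,-34,19,0,0,-4.7,1],[44,-30,18,0,0,-4.7,1],[46,-27,19,0,0,-4.7,1],[49,-22,19,0,0,-4.7,1],[50,-19,19,0,0,-4.7,1],[51,-14,18,0,0,-4.7,1],[53,-10,19,0,0,-4.7,1],[53,-6,19,0,0,-4.7,1]]'
python3 - <<'E'
from plan import *
p,R=pose();R2=Rax(az(92.6),[0,0,-1])
seg(p,R,np.array([.42,.2265,.187]),R2,3)
print(R.as_matrix()[:,0])
E
```

```text
clock: 1.5
tcp_pos: [0.4503, -0.1986, 0.4502]
orientation: [0.0, 0.885, 0.465, 0.0]
wrist_force: [0.9, -1.1, -0.4]
finger_gap: 0.0851
clock: 2.5
tcp_pos: [0.4168, 0.2285, 0.2995]
orientation: [0.0, 0.688, 0.725, 0.001]
wrist_force: [1.2, 0.4, -1.1]
finger_gap: 0.0851
[ -0.7,1,37.5,0,0,0.1 ]
[ -0.7,0.9,37.5,0.1,0,0.2 ]
[ -0.8,1.1,37.5,0,0,0.1 ]
[-5.25000078e-02  9.98620907e-01  1.81292074e-04]
```

```bash
python3 -m crank '[[-2,3,20,0,0,0.4,1],[0,0,30,0,0,0,1],[0,0,30,0,0,0,1],[0,0,25,0,0,0,1],[0,0,8,0,0,0,1],[0,0,0,0,0,0,1],[0,0,0,0,0,0,0],[0,0,0,0,0,0,0]]' 80
python3 -m crank '[[0,0,0,0,0,0,0],[0,0,0,0,0,0,0],[0,0,0,0,0,0,0],[0,0,0,0,0,0,0],[0,0,-20,0,0,0,0],[0,0,-30,0,0,0,0],[0,0,-30,0,0,0,0],[0,0,0,0,0,0,0]]' 80
python3 - <<'E'
from plan import *
from workcell import read_camera
p,R=pose();print(p,R.as_matrix()[:,0])
t=read_camera("top");s=read_camera("scene")
up=lambda im,x,y,w,h,k:cv2.resize(im[y:y+h,x:x+w],None,fx=k,fy=k,interpolation=cv2.INTER_CUBIC)
cv2.imwrite("pics/f.png",np.hstack([up(t,170,150,100,100,4),up(s,180,150,100,100,4)]))
E
```

```text
clock: 3.5
tcp_pos: [0.4208, 0.225, 0.1876]
orientation: [0.001, 0.692, 0.722, 0.001]
wrist_force: [0.3, -0.1, 0.6]
finger_gap: 0.0517
clock: 4.5
tcp_pos: [0.421, 0.2251, 0.2681]
orientation: [0.001, 0.692, 0.722, 0.002]
wrist_force: [1.1, -0.6, -3.5]
finger_gap: 0.0329
[0.42100922 0.22510216 0.26811058] [-4.28288496e-02  9.99081989e-01  9.32424413e-04]
```

View pics/f.png

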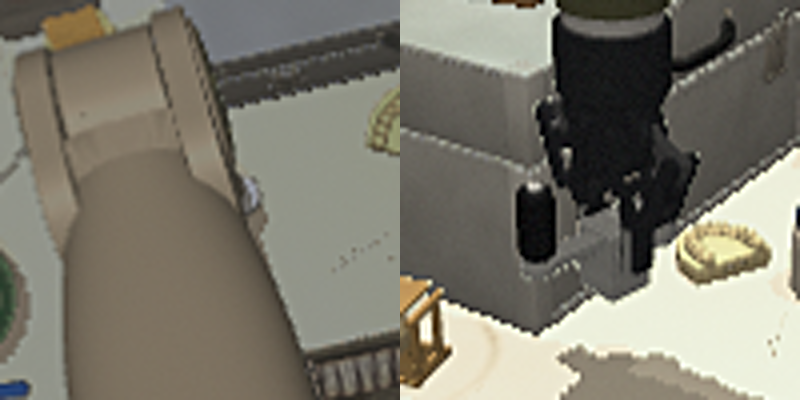

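Run:
```python
from plan import *
im=cv2.imread("pics/f.png")
p,R=pose()
def onx(px,X):
    o,v=ray("scene",px);return o+v*(X-o[0])/v[0]
g=onx(crop(180,150,4,(538-400,186)),.4183)
print(g, R.inv().apply(g-p))
# initial: same method on the standing crank
g0=onx(crop(200,215,12,(183,113)),.4167);print(g0)
cv2.imwrite("pics/g.png",cv2.resize(im[160:310,510:680],None,fx=4,fy=4,interpolation=cv2.INTER_CUBIC))
```

```text
[0.4183     0.2890215  0.17277736] [0.06441729 0.00136957 0.09290364]
[0.4167     0.29164044 0.09481304]
```

View pics/g.png

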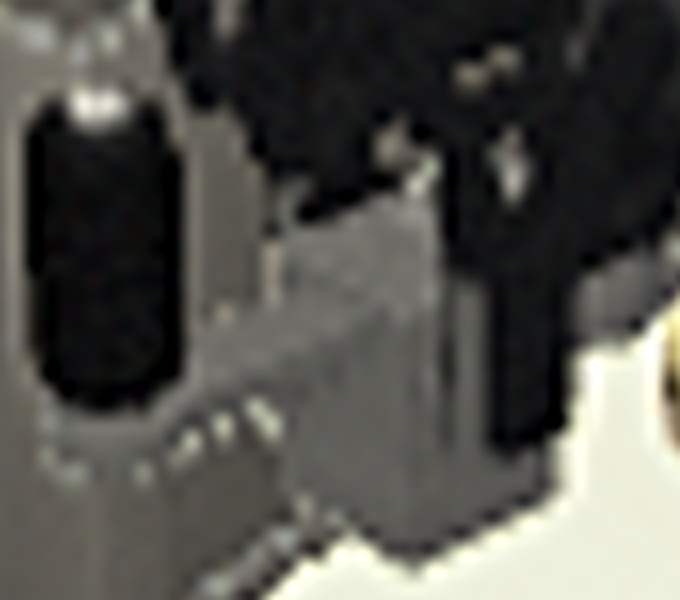

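```bash
cat >> plan.py <<'E'
zs=np.array([-.207,.455,.866]);xs=np.array([.414*.866,-.910*.866,.5]);xs-=zs*(xs@zs);xs/=np.linalg.norm(xs);ys=np.cross(zs,xs)
seat=np.array([.488,-.178,.193])
def crankR(a):a=np.radians(a);return Rax(np.cos(a)*xs+np.sin(a)*ys,-zs)
E
python3 - <<'E'
from plan import *
p,R=pose()
R2=crankR(112);pt=seat+zs*.248-R2.apply([.001,0,0]);print(pt,np.degrees((R.inv()*R2).magnitude()))
p1=p+np.array([0,0,.10]);
p2,R3=seg(p1,R,pt,R2,8)
E
```

```text
[ 0.43595442 -0.06583928  0.40795529] 54.464329810668794
[ -36.4,0.5,-5.3,-2.7,-2.7,5.6 ]
[ -36.3,4.2,-3.4,-2.8,-2.7,5.6 ]
[ -35.9,7.9,-1.5,-2.7,-2.8,5.6 ]
[ -34.9,11.3,0.8,-2.7,-2.7,5.7 ]
[ -33.6,14.7,3,-2.7,-2.7,5.6 ]
[ -31.7,17.7,5.2,-2.8,-2.7,5.6 ]
[ -29.7,20.4,7.7,-2.7,-2.7,5.6 ]
[ -27,22.7,10,-2.7,-2.7,5.6 ]
```

```bash
python3 -m crank '[[0,0,-50,0,0,0,0],[0,0,-50,0,0,0,0],[-36.4,0.5,-5.3,-2.7,-2.7,5.6,0],[-36.3,4.2,-3.4,-2.8,-2.7,5.6,0],[-35.9,7.9,-1.5,-2.7,-2.8,5.6,0],[-34.9,11.3,0.8,-2.7,-2.7,5.7,0],[-33.6,14.7,3,-2.7,-2.7,5.6,0],[-31.7,17.7,5.2,-2.8,-2.7,5.6,0]]'
python3 -m crank '[[-29.7,20.4,7.7,-2.7,-2.7,5.6,0],[-27,22.7,10,-2.7,-2.7,5.6,0],[0,0,0,0,0,0,0],[0,0,0,0,0,0,0],[0,0,0,0,0,0,0],[0,0,0,0,0,0,0],[0,0,0,0,0,0,0],[0,0,0,0,0,0,0]]'
python3 - <<'E'
from plan import *
from workcell import read_camera
s=get_state();p,R=pose(s);print(p,R.as_matrix()[:,2],s["joint_pos"],s["finger_gap"])
R2=crankR(112);print("err",R2.inv().apply(p-(seat+zs*.248-R2.apply([.001,0,0])))*1000,np.degrees((R2.inv()*R).as_rotvec()))
t=read_camera("top");s=read_camera("scene");cv2.imwrite("pics/t2.png",t);cv2.imwrite("pics/s2.png",s)
up=lambda im,x,y,w,h,k:cv2.resize(im[y:y+h,x:x+w],None,fx=k,fy=k,interpolation=cv2.INTER_CUBIC)
cv2.imwrite("pics/h1.png",np.hstack([up(t,290,110,100,100,4),up(s,260,60,100,100,4)]))
E
```

```text
clock: 5.6
tcp_pos: [0.4316, 0.006, 0.396]
orientation: [0.197, 0.857, 0.476, 0.003]
wrist_force: [1.0, 1.0, -4.4]
finger_gap: 0.0328
clock: 6.6
tcp_pos: [0.4364, -0.0654, 0.4089]
orientation: [0.258, 0.888, 0.381, 0.006]
wrist_force: [-0.2, -0.6, -5.1]
finger_gap: 0.0329
[ 0.43641871 -0.06539852  0.40885574] [ 0.20836252 -0.45391802 -0.86633913] [-0.21547009 -0.08734635 -0.46239851  0.86176982 -0.41028677  2.04430269] 0.032949817290566785
err [ 0.46020945  0.47630254 -0.88430717] [-0.00789457  0.10114319 -0.01675365]
```

View pics/h1.png

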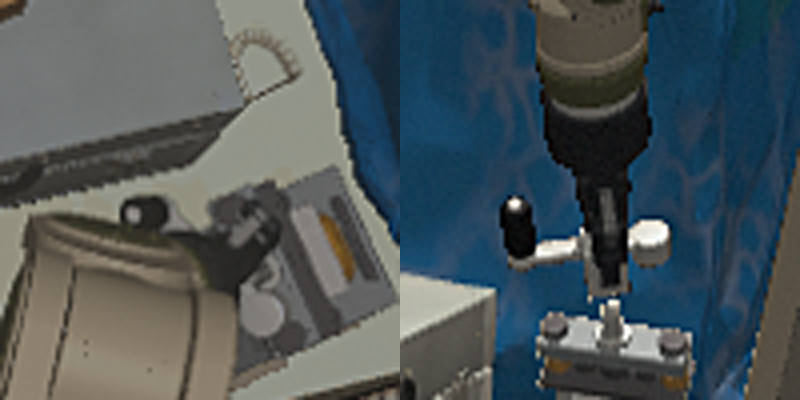

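Run:
```python
import cv2,numpy as np
t=cv2.imread("pics/t2.png");s=cv2.imread("pics/s2.png")
up=lambda im,x,y,w,h,k:cv2.resize(im[y:y+h,x:x+w],None,fx=k,fy=k,interpolation=cv2.INTER_CUBIC)
cv2.imwrite("pics/i1.png",up(s,280,104,55,50,14))
cv2.imwrite("pics/i2.png",up(t,315,152,60,50,13))
```

```text
(no output)
```

View pics/i1.png

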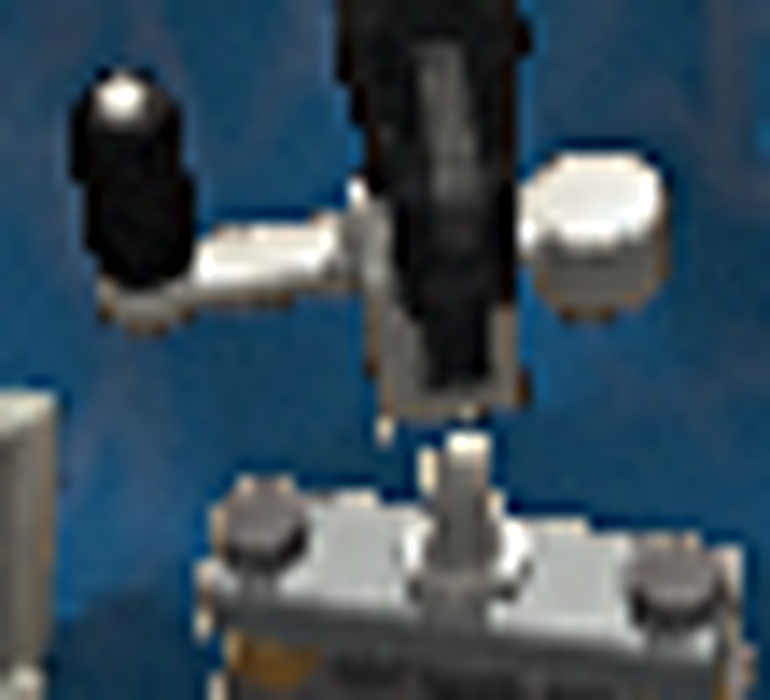

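View pics/i2.png

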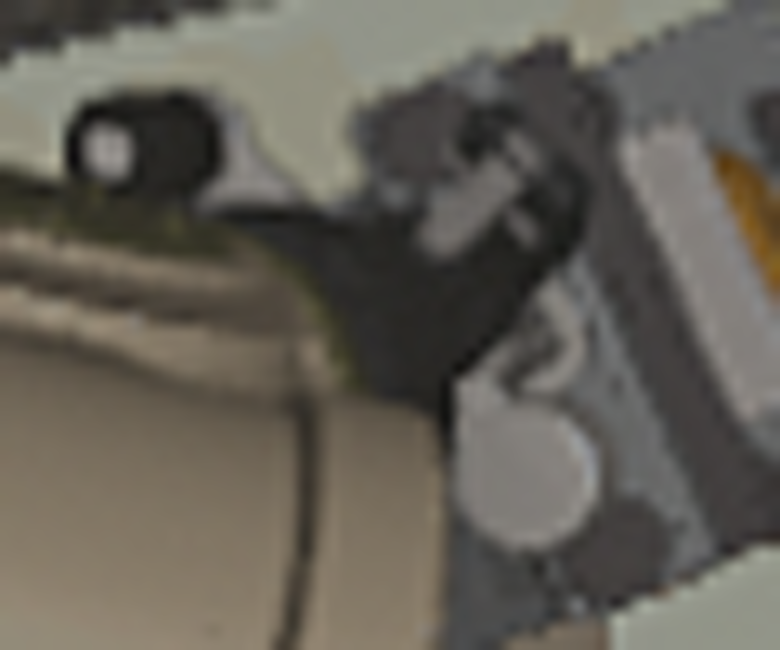

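Run:
```python
from plan import *
np.set_printoptions(precision=4,suppress=True)
p,R=pose()
s=lambda x,y:crop(280,104,14,(x,y)); t=lambda x,y:crop(315,152,13,(x,y))
inv=lambda n,q:[(q[0]+.5-(280 if n=="scene" else 315))*(14 if n=="scene" else 13)-.5,(q[1]+.5-(104 if n=="scene" else 152))*(14 if n=="scene" else 13)-.5]
g,e=tri(t(108,152),s(120,97));c,e2=tri(t(525,475),s(596,198))
print("grip",g,e,R.inv().apply(g-p)*1000,"exp 64(+1),0,94");print("cw",c,e2,R.inv().apply(c-p)*1000,"exp -36(+1),0,141")
for nm,h in (("grip",R.apply([.065,0,.094])+p),("cw",R.apply([-.035,0,.141])+p),("hubbot",p+R.apply([.001,0,.188]))):
    print(nm,[np.array(inv(n,proj(n,h)[0])) for n in("scene","top")])
for k in(0,.025,.03,.06):print(k,inv("scene",proj("scene",seat+zs*k)[0]),inv("top",proj("top",seat+zs*k)[0]))
```

```text
grip [ 0.5032 -0.0624  0.3155] 1.5363481655791684 [66.883  -0.079  93.3931] exp 64(+1),0,94
cw [ 0.4428 -0.1539  0.2903] 0.06343796463347953 [-33.5044   0.1877 144.1516] exp -36(+1),0,141
grip [array([132.4259,  97.7794]), array([113.2982, 155.0867])]
cw [array([602.6016, 186.9964]), array([525.7592, 481.936 ])]
hubbot [array([451.4013, 363.1581]), array([459.0781, 345.5823])]
0 [np.float64(468.65487016172506), np.float64(546.085627719751)] [np.float64(528.4864140350471), np.float64(332.7367885786047)]
0.025 [np.float64(463.0426664098518), np.float64(473.29435206091426)] [np.float64(500.9166433295709), np.float64(339.5382737700843)]
0.03 [np.float64(461.8977061935353), np.float64(458.4425614048342)] [np.float64(495.2743997898956), np.float64(340.9300768064144)]
0.06 [np.float64(454.86384054592656), np.float64(367.19233122234596)] [np.float64(460.48076305416635), np.float64(349.5117432130636)]
```

Run:
```python
from plan import *
np.set_printoptions(precision=4,suppress=True)
p,R=pose()
s=lambda x,y:crop(280,104,14,(x,y));e=lambda X,Y:[345+X/20-.5,168+Y/20-.5]
c,er=tri(e(203,205),s(467,551));print("collar",c,er)
t,er2=tri(e(167,210),s(464,443));print("tip",t,er2)
d=t-c;print("axis",d/np.linalg.norm(d),np.linalg.norm(d))
S=np.stack([xs,ys,zs],1)
for nm,q in(("collar",c),("tip",t)):print(nm,"in seat frame mm",S.T@(q-seat)*1000)
hub=p+R.apply([.0027,0,.188]);print("hub in seat frame",S.T@(hub-seat)*1000)
print("in tool axes: collar-hub",R.inv().apply(c-hub)*1000,"tip-hub",R.inv().apply(t-hub)*1000)
```

```text
collar [ 0.4865 -0.1763  0.1925] 0.8016952554544399
tip [ 0.4807 -0.1638  0.2231] 0.6564010865033092
axis [-0.1727  0.3714  0.9122] 0.03351990450902055
collar in seat frame mm [-2.1534 -0.6203  0.6602]
tip in seat frame mm [ 1.2418 -0.7336 34.0047]
hub in seat frame [-0.3379  2.4255 60.8502]
in tool axes: collar-hub [-2.2455 -2.8356 60.1909] tip-hub [-3.5664  0.2759 26.8419]
```

```bash
python3 -m crank '[[-2.8,-0.9,6,0,0,0,0],[0,0,8,0,0,0,0],[0,0,8,0,0,0,0],[0,0,0,0,0,0,0],[0,0,0,0,0,0,0],[0,0,0,0,0,0,0],[0,0,0,0,0,0,0],[0,0,0,0,0,0,0]]'
python3 - <<'E'
from plan import *
from workcell import read_camera
p,R=pose();R2=crankR(112)
print(R2.inv().apply(p-(seat+zs*.188))*1000)
t=read_camera("top");s=read_camera("scene");cv2.imwrite("pics/t3.png",t);cv2.imwrite("pics/s3.png",s)
up=lambda im,x,y,w,h,k:cv2.resize(im[y:y+h,x:x+w],None,fx=k,fy=k,interpolation=cv2.INTER_CUBIC)
cv2.imwrite("pics/j1.png",np.hstack([up(s,294,114,32,40,14),up(t,340,162,26,40,14)]))
E
```

```text
clock: 7.7
tcp_pos: [0.4384, -0.0769, 0.39]
orientation: [0.259, 0.888, 0.381, 0.006]
wrist_force: [0.2, -0.7, -4.0]
finger_gap: 0.0332
[ -3.45000489  -0.30583536 -38.885154  ]
```

View pics/j1.png

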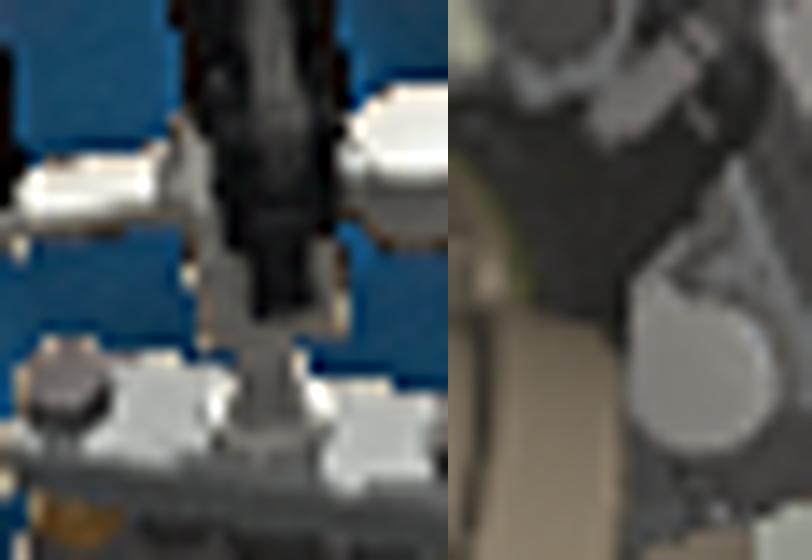

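```bash
python3 -m crank '[[0,0,4,0,0,0,0],[0,0,4,0,0,0,0],[0,0,3,0,0,0,0],[0,0,2,0,0,0,0],[0,0,0,0,0,0,0],[0,0,0,0,0,0,0],[0,0,0,0,0,0,0],[0,0,0,0,0,0,0]]'
cat > st.py <<'E'
from plan import *
np.set_printoptions(precision=2,suppress=True)
s=get_state();p,R=pose(s);R2=crankR(112)
print("pos rel",R2.inv().apply(p-(seat+zs*.188))*1000,"rot",np.degrees((R2.inv()*R).as_rotvec()),"F tool",R.inv().apply(s["wrist_force"]),"M",R.inv().apply(s["ft_torque"]),s["clock"])
E
python3 st.py
```

```text
clock: 8.8
tcp_pos: [0.4409, -0.0826, 0.378]
orientation: [0.258, 0.888, 0.382, 0.006]
wrist_force: [1.7, 3.8, -8.6]
finger_gap: 0.0331
pos rel [ -3.28  -0.88 -25.38] rot [ 0.09  0.11 -0.03] F tool [ 5.38 -5.    6.07] M [1.63 1.49 0.02] 8.8
```

```bash
python3 -m crank '[[0.6,-0.9,0,0,0,0,0],[0,0,2,0,0,0,0],[0,0,2,0,0,0,0],[0,0,0,0,0,0,0],[0,0,0,0,0,0,0],[0,0,0,0,0,0,0],[0,0,0,0,0,0,0],[0,0,0,0,0,0,0]]'
python3 st.py
```

```text
clock: 9.8
tcp_pos: [0.4416, -0.0838, 0.3748]
orientation: [0.259, 0.888, 0.381, 0.006]
wrist_force: [-2.0, 5.9, -5.1]
finger_gap: 0.0331
pos rel [ -2.93  -1.23 -21.93] rot [-0.01  0.08  0.  ] F tool [ 3.54 -7.12  1.29] M [1.72 0.61 0.01] 9.8
```

```bash
python3 -m crank '[[0.5,-1,0,0,0,0,0],[0,0,0,0,0,0,0],[0,0,2,0,0,0,0],[0,0,2,0,0,0,0],[0,0,2,0,0,0,0],[0,0,0,0,0,0,0],[0,0,0,0,0,0,0],[0,0,0,0,0,0,0]]'
python3 st.py
```

```text
clock: 10.8
tcp_pos: [0.4427, -0.0856, 0.369]
orientation: [0.259, 0.888, 0.381, 0.006]
wrist_force: [-0.4, 0.2, -4.2]
finger_gap: 0.033
pos rel [ -2.34  -2.13 -15.82] rot [-0.01  0.09  0.01] F tool [ 0.6  -2.33  3.51] M [ 0.77  0.43 -0.07] 10.8
```

```bash
python3 -m crank '[[0.2,-0.4,2,0,0,0,0],[0,0,3,0,0,0,0],[0,0,3,0,0,0,0],[0,0,2,0,0,0,0],[0,0,0,0,0,0,0],[0,0,0,0,0,0,0],[0,0,0,0,0,0,0],[0,0,0,0,0,0,0]]'
python3 st.py
```

```text
clock: 11.8
tcp_pos: [0.4447, -0.0899, 0.3601]
orientation: [0.259, 0.888, 0.381, 0.006]
wrist_force: [2.0, -3.3, -4.5]
finger_gap: 0.0331
pos rel [-2.15 -2.45 -5.82] rot [-0.03  0.08  0.02] F tool [0.02 1.11 5.77] M [ 0.3   0.18 -0.  ] 11.8
```

```bash
python3 -m crank '[[0,0,2,0,0,0,0],[0,0,2,0,0,0,0],[0,0,1,0,0,0,0],[0,0,1,0,0,0,0],[0,0,0.5,0,0,0,0],[0,0,0,0,0,0,0],[0,0,0,0,0,0,0],[0,0,0,0,0,0,0]]'
python3 st.py
```

```text
clock: 12.8
tcp_pos: [0.445, -0.0911, 0.3577]
orientation: [0.259, 0.887, 0.382, 0.007]
wrist_force: [-18.6, 20.4, 29.5]
finger_gap: 0.0328
pos rel [-2.38 -2.66 -3.14] rot [-0.14  0.21 -0.08] F tool [ -4.7  -10.56 -38.75] M [ 2.76 -0.67  0.06] 12.8
```

```bash
python3 -m crank '[[0.3,-0.6,-2,0,0,0,0],[0,0,0,0,0,0,0],[0,0,0,0,0,0,0],[0,0,0,0,0,0,0.25],[0,0,0,0,0,0,0.25],[0,0,0,0,0,0,0.5],[0,0,0,0,0,0,0.5],[0,0,0,0,0,0,0.6]]'
python3 st.py
python3 - <<'E'
from plan import *
from workcell import read_camera
t=read_camera("top");s=read_camera("scene");cv2.imwrite("pics/t4.png",t);cv2.imwrite("pics/s4.png",s)
up=lambda im,x,y,w,h,k:cv2.resize(im[y:y+h,x:x+w],None,fx=k,fy=k,interpolation=cv2.INTER_CUBIC)
cv2.imwrite("pics/k1.png",np.hstack([up(s,280,110,40,45,10),up(t,325,152,40,45,10)]))
E
```

```text
clock: 13.8
tcp_pos: [0.4454, -0.0914, 0.3555]
orientation: [0.258, 0.888, 0.381, 0.006]
wrist_force: [-0.7, 0.2, -0.3]
finger_gap: 0.0509
pos rel [-1.82 -3.2  -1.01] rot [0.01 0.07 0.01] F tool [-0.29 -0.7   0.09] M [ 0.44  0.15 -0.05] 13.8
```

View pics/k1.png

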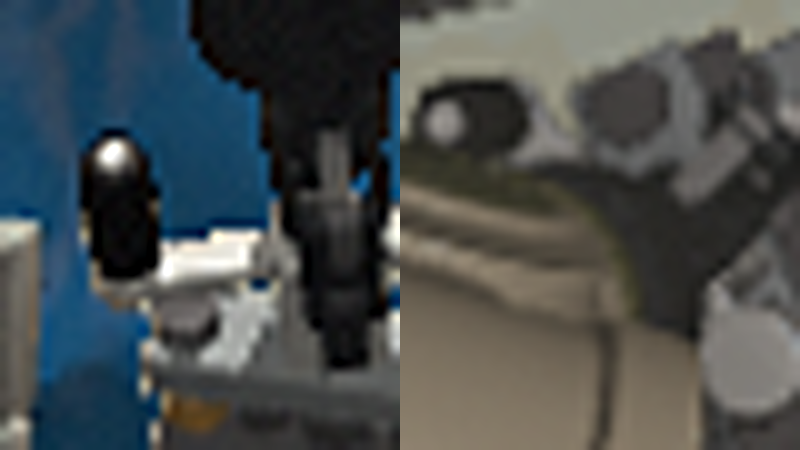

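Run:
```python
from plan import *
np.set_printoptions(precision=2,suppress=True)
p,R=pose();R2=crankR(112)
s=lambda x,y:crop(280,110,10,(x,y));t=lambda x,y:crop(325,152,10,(x-400,y))
g,e=tri(t(442,123),s(116,152));print("grip",e,R2.inv().apply(g-seat)*1000,R.inv().apply(g-p)*1000)
```

```text
grip 0.5727629469819546 [ 64.25  -3.25 -99.05] [65.97  0.02 90.01]
```

```bash
python3 -m crank '[[0,0,0,0,0,0,0.8],[0,0,-20,0,0,0,0.8],[0,0,-35,0,0,0,0.8],[0,0,-35,0,0,0,0.8],[0,0,0,0,0,0,0.8],[0,0,0,0,0,0,0.8],[0,0,0,0,0,0,0.8],[0,0,0,0,0,0,0.8]]'
python3 st.py
python3 - <<'E'
from plan import *
from workcell import read_camera
t=read_camera("top");s=read_camera("scene");cv2.imwrite("pics/t5.png",t);cv2.imwrite("pics/s5.png",s)
up=lambda im,x,y,w,h,k:cv2.resize(im[y:y+h,x:x+w],None,fx=k,fy=k,interpolation=cv2.INTER_CUBIC)
cv2.imwrite("pics/l1.png",np.hstack([up(s,282,110,55,50,10)]));cv2.imwrite("pics/l2.png",np.hstack([up(t,320,145,55,50,10)]))
E
```

```text
clock: 14.9
tcp_pos: [0.4265, -0.0507, 0.4327]
orientation: [0.258, 0.888, 0.381, 0.005]
wrist_force: [-0.2, 0.2, -0.7]
finger_gap: 0.0681
pos rel [ -2.03  -3.64 -90.24] rot [ 0.09  0.02 -0.01] F tool [ 0.14 -0.57  0.53] M [0.41 0.23 0.01] 14.9
```

View pics/l1.png

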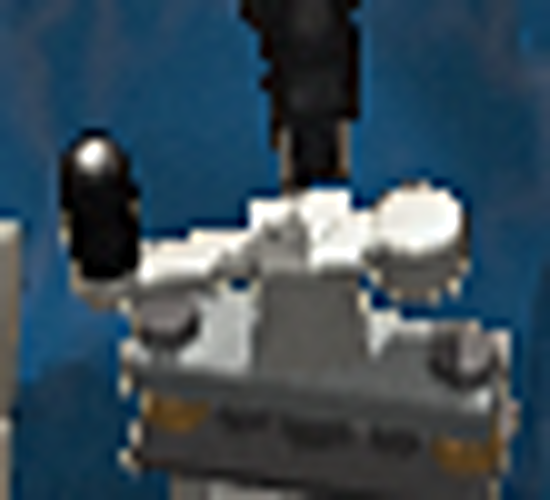

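View pics/l2.png

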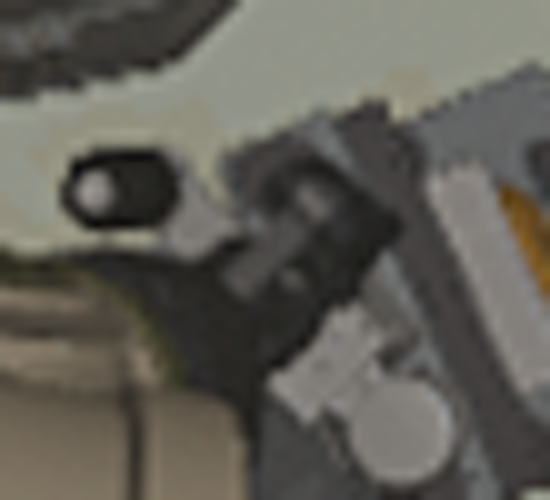

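The crank is on the square and its hub meets the collar. In the scene crop the hub bottom is at about y=370, where the collar was. Before winding I'll take a baseline of the plate/flask edge.

Run:
```python
from plan import *
s=cv2.imread("pics/s5.png");s0=cv2.imread("pics/scene0.png");t=cv2.imread("pics/t5.png")
up=lambda im,x,y,w,h,k:cv2.resize(im[y:y+h,x:x+w],None,fx=k,fy=k,interpolation=cv2.INTER_NEAREST)
cv2.imwrite("pics/m1.png",np.hstack([up(s,290,145,45,42,11),up(t,358,155,25,42,11)]))
print(s[150:182,307].tolist());print(s[150:182,312,2].tolist());print(s[150:182,312,0].tolist())
```

```text
[[67, 68, 66], [43, 42, 43], [35, 34, 35], [52, 52, 55], [55, 56, 57], [54, 55, 57], [55, 53, 56], [38, 39, 40], [44, 44, 45], [112, 118, 122], [122, 128, 131], [119, 124, 127], [119, 124, 127], [121, 127, 128], [120, 123, 125], [87, 94, 99], [50, 85, 114], [46, 88, 121], [50, 90, 121], [45, 83, 113], [36, 69, 93], [38, 69, 91], [31, 59, 81], [36, 66, 89], [33, 64, 85], [31, 63, 84], [44, 57, 66], [54, 54, 55], [40, 40, 42], [85, 86, 85], [72, 72, 72], [56, 58, 56]]
[62, 62, 40, 33, 38, 52, 56, 55, 35, 57, 123, 132, 128, 130, 131, 111, 93, 114, 119, 121, 117, 96, 82, 80, 80, 82, 84, 64, 55, 43, 84, 66]
[63, 62, 39, 30, 35, 52, 52, 50, 33, 55, 116, 124, 120, 121, 122, 108, 83, 53, 41, 47, 48, 37, 32, 34, 32, 32, 31, 42, 51, 45, 84, 67]
```

View pics/m1.png

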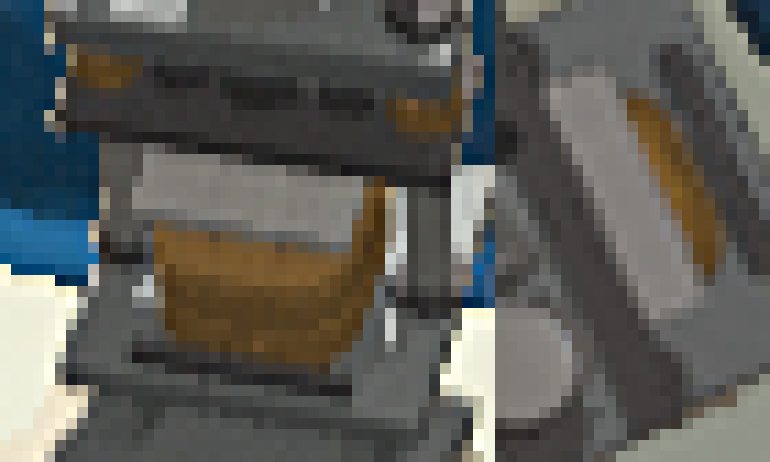

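```bash
cat > edge.py <<'E'
from plan import *
from workcell import read_camera
import sys
im=np.mean([read_camera("scene").astype(float) for _ in range(3)],0)
cv2.imwrite(f"pics/edge_{sys.argv[1]}.png",cv2.resize(im[100:190,270:345].astype(np.uint8),None,fx=6,fy=6,interpolation=cv2.INTER_NEAREST))
def cross(B,th,c,r0,r1,fall):
    v=B[r0:r1,c]
    for i in range(len(v)-1):
        if (fall and v[i]>=th>v[i+1]) or (not fall and v[i]<th<=v[i+1]): return r0+i+(th-v[i])/(v[i+1]-v[i])
    return np.nan
B=im[:,:,0]
cols=np.arange(305,321)
bot=np.array([cross(B,85,c,161,178,True) for c in cols])
top=np.array([cross(B,80,c,154,166,False) for c in cols])
slope=.133
print(np.round(bot,2));print("bottom edge @312:",np.nanmedian(bot-slope*(cols-312)).round(3),np.nanmean(bot-slope*(cols-312)).round(3),"top",np.nanmedian(top-slope*(cols-312)).round(3),np.polyfit(cols[~np.isnan(bot)],bot[~np.isnan(bot)],1))
E
python3 edge.py base
python3 -m crank '[[33,0.4,0,0,0,0,0.8],[33.5,0.3,0,0,0,0,0.8],[0,0,16,0,0,0,0.8],[0,0,20,0,0,0,0.8],[0,0,10,0,0,0,0.8],[0,0,0,0,0,0,0.8],[0,0,0,0,0,0,0],[0,0,0,0,0,0,0]]' 30
python3 st.py
```

```text
[164.58 164.86 165.04 165.2  165.22 165.32 165.52 165.88 166.08 166.38
 166.18 166.3  166.5  166.78 167.02 167.41]
bottom edge @312: 165.772 165.825 top 159.286 [  0.17072627 112.53996147]
clock: 16.15
tcp_pos: [0.484, -0.0264, 0.3826]
orientation: [0.259, 0.888, 0.381, 0.007]
wrist_force: [0.4, -0.1, -0.1]
finger_gap: 0.0325
pos rel [ 64.6   -2.11 -46.06] rot [-0.06  0.13  0.03] F tool [0.23 0.22 0.23] M [ 0.38  0.17 -0.01] 16.15
```

```bash
python3 -m crank '[[0,0,0,0,0,0,0],[0,0,0,0,0,0,0],[-4.9,24.5,0,0,0,0,0],[-13.8,20.8,0,0,0,0,0],[-20.8,13.8,0,0,0,0,0],[-24.5,4.9,0,0,0,0,0],[0,0,0,0,0,0,0],[0,0,0,0,0,0,0]]' 30
python3 st.py; python3 edge.py q1
```

```text
clock: 17.15
tcp_pos: [0.4818, -0.1068, 0.4242]
orientation: [0.259, 0.888, 0.381, 0.007]
wrist_force: [-1.6, 1.4, 5.8]
finger_gap: 0.0245
pos rel [  0.65  61.99 -45.94] rot [-0.11  0.09  0.06] F tool [-1.3   0.8  -5.99] M [ 0.49 -0.03 -0.01] 17.15
[165.39 165.21 165.28 165.39 165.62 165.9  166.07 166.23 166.3  166.46
 166.54 166.8  167.04 167.21 167.29 167.37]
bottom edge @312: 166.197 166.19 top 159.695 [  0.15529533 117.72632307]
```

View pics/edge_q1.png

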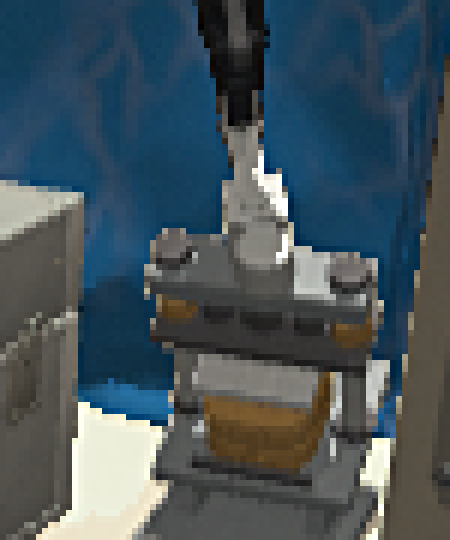

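```bash
python3 -m crank '[[-24.5,-4.9,0,0,0,0,0],[-20.8,-13.8,0,0,0,0,0],[-13.8,-20.8,0,0,0,0,0],[-4.9,-24.5,0,0,0,0,0],[4.9,-24.5,0,0,0,0,0],[13.8,-20.8,0,0,0,0,0],[20.8,-13.8,0,0,0,0,0],[24.5,-4.9,0,0,0,0,0]]'
python3 st.py; python3 edge.py q3
```

```text
clock: 18.3
tcp_pos: [0.3954, -0.0322, 0.3643]
orientation: [0.26, 0.887, 0.381, 0.006]
wrist_force: [4.7, -7.2, 2.2]
finger_gap: 0.0243
pos rel [  1.19 -66.93 -45.86] rot [-0.14  0.02  0.02] F tool [-2.01  8.36  2.34] M [-1.56 -0.42  0.01] 18.3
[166.04 166.33 166.22 166.24 166.45 166.82 167.   167.31 167.28 167.34
 167.46 167.71 167.97 168.4  168.26 168.33]
bottom edge @312: 167.132 167.131 top 160.56 [  0.1648282  115.68897741]
```

View pics/edge_q3.png

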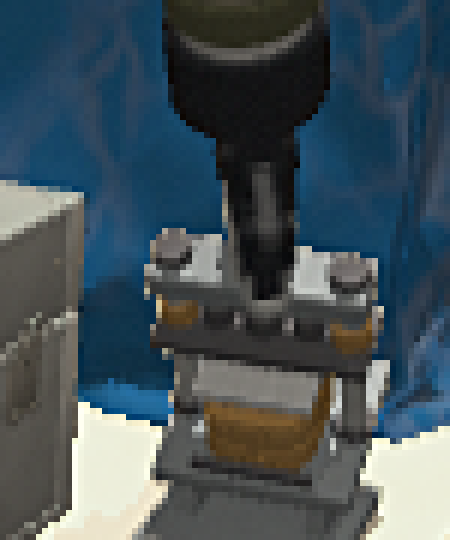

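```bash
python3 -m crank '[[24.5,4.9,0,0,0,0,0],[20.8,13.8,0,0,0,0,0],[13.8,20.8,0,0,0,0,0],[4.9,24.5,0,0,0,0,0],[-4.9,24.5,0,0,0,0,0],[-13.8,20.8,0,0,0,0,0],[-20.8,13.8,0,0,0,0,0],[-24.5,4.9,0,0,0,0,0]]'
python3 st.py; python3 edge.py q5
```

```text
clock: 19.45
tcp_pos: [0.4818, -0.1075, 0.4244]
orientation: [0.258, 0.888, 0.382, 0.008]
wrist_force: [-0.6, 6.0, 3.2]
finger_gap: 0.0245
pos rel [  0.18  62.48 -45.76] rot [-0.03  0.24  0.  ] F tool [ 3.07 -2.39 -5.65] M [ 1.41  0.82 -0.05] 19.45
[166.9  167.05 167.22 167.19 167.38 167.57 167.87 168.04 168.42 168.28
 168.33 168.55 168.83 169.02 169.32 169.24]
bottom edge @312: 168.008 168.009 top 161.487 [  0.16582025 116.25705981]
```

View pics/edge_q5.png

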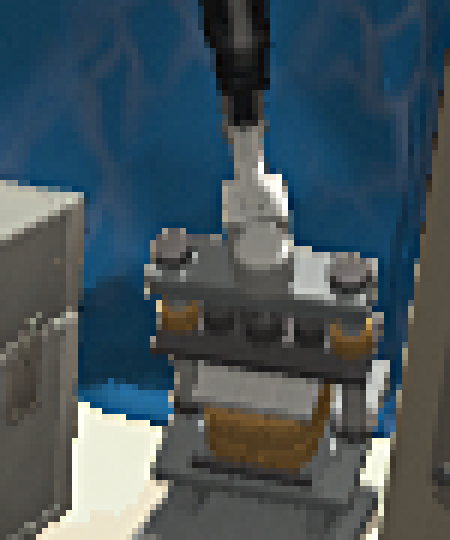

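```bash
python3 -m crank '[[-24.5,-4.9,0,0,0,0,0],[-20.8,-13.8,0,0,0,0,0],[-13.8,-20.8,0,0,0,0,0],[-4.9,-24.5,0,0,0,0,0],[0,0,0,0,0,0,0],[0,0,0,0,0,0,0],[0,0,0,0,0,0,0],[0,0,0,0,0,0,0]]'
python3 st.py; python3 edge.py q6
python3 -m crank '[[4.9,-24.5,0,0,0,0,0],[13.8,-20.8,0,0,0,0,0],[20.8,-13.8,0,0,0,0,0],[24.5,-4.9,0,0,0,0,0],[0,0,0,0,0,0,0],[0,0,0,0,0,0,0],[0,0,0,0,0,0,0],[0,0,0,0,0,0,0]]'
python3 st.py; python3 edge.py q7
```

```text
clock: 20.6
tcp_pos: [0.3926, -0.1137, 0.4062]
orientation: [0.259, 0.888, 0.381, 0.006]
wrist_force: [-3.8, 3.2, 7.2]
finger_gap: 0.0247
pos rel [-63.91  -2.45 -45.66] rot [-0.02  0.03  0.02] F tool [-1.9  -1.08 -8.44] M [ 0.68 -0.13 -0.01] 20.6
[167.22 167.37 167.51 167.77 168.03 168.38 168.23 168.31 168.55 168.87
 169.05 169.33 169.24 169.34 169.5  169.85]
bottom edge @312: 168.485 168.468 top 161.979 [  0.16921661 115.65381349]
clock: 21.75
tcp_pos: [0.3954, -0.033, 0.3644]
orientation: [0.258, 0.888, 0.381, 0.007]
wrist_force: [-2.8, 4.4, 6.8]
finger_gap: 0.0237
pos rel [  0.72 -66.4  -45.6 ] rot [-0.    0.14 -0.01] F tool [-0.22 -1.22 -8.49] M [ 0.39  0.39 -0.03] 21.75
[167.72 168.01 168.34 168.23 168.27 168.48 168.75 168.98 169.11 169.29
 169.29 169.45 169.61 169.93 170.04 170.27]
bottom edge @312: 168.929 168.919 top 162.451 [  0.15963097 119.10114735]
```

```bash
python3 -m crank '[[24.5,4.9,0,0,0,0,0],[20.8,13.8,0,0,0,0,0],[13.8,20.8,0,0,0,0,0],[4.9,24.5,0,0,0,0,0],[0,0,0,0,0,0,0],[0,0,0,0,0,0,0],[0,0,0,0,0,0,0],[0,0,0,0,0,0,0]]'
python3 st.py; python3 edge.py q8
```

```text
clock: 22.9
tcp_pos: [0.4838, -0.0264, 0.382]
orientation: [0.258, 0.888, 0.381, 0.007]
wrist_force: [1.0, 2.8, 4.8]
finger_gap: 0.0243
pos rel [ 64.62  -2.54 -45.56] rot [-0.02  0.12  0.02] F tool [ 1.76  1.3  -5.2 ] M [ 0.15  0.35 -0.02] 22.9
[167.93 168.08 168.22 168.25 168.4  168.61 168.88 169.08 169.28 169.31
 169.4  169.61 169.87 170.07 170.22 170.26]
bottom edge @312: 169.032 169.025 top 162.803 [  0.16403324 117.83083217]
```

View pics/edge_q8.png

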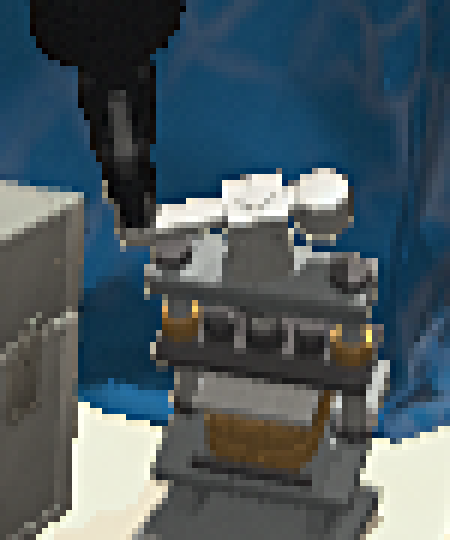

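```bash
python3 -m crank '[[-4.9,24.5,0,0,0,0,0],[-13.8,20.8,0,0,0,0,0],[-20.8,13.8,0,0,0,0,0],[-24.5,4.9,0,0,0,0,0],[-24.5,-4.9,0,0,0,0,0],[-9.9,-5.1,0,0,0,0,0],[0,0,0,0,0,0,0],[0,0,0,0,0,0,0]]'
python3 st.py; python3 edge.py q9
```

```text
clock: 24.05
tcp_pos: [0.45, -0.1248, 0.4259]
orientation: [0.259, 0.888, 0.381, 0.006]
wrist_force: [-3.0, 1.4, 8.8]
finger_gap: 0.0244
pos rel [-34.46  51.73 -45.84] rot [-0.08  0.02  0.07] F tool [-2.82  1.34 -8.88] M [ 0.32 -0.08 -0.02] 24.05
[167.94 168.08 168.21 168.23 168.39 168.63 168.87 169.12 169.28 169.32
 169.42 169.59 169.87 170.08 170.23 170.27]
bottom edge @312: 169.038 169.03 top 163.495 [  0.16483418 117.58577694]
```

View pics/edge_q9.png

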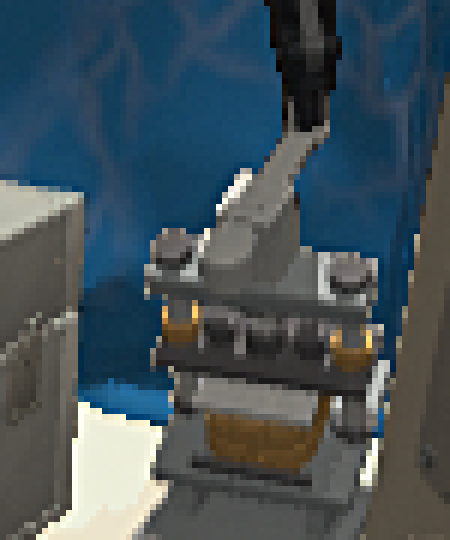

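```bash
python3 -m crank '[[0,0,0,0,0,0,0.3],[0,0,0,0,0,0,0.6],[0,0,0,0,0,0,0.8],[0,0,0,0,0,0,0.8],[0,0,-15,0,0,0,0.8],[0,0,-30,0,0,0,0.8],[0,0,-40,0,0,0,0.8],[0,0,-20,0,0,0,0.8]]'
python3 -m crank '[[0,0,-20,0,0,0,0.8],[30,20,-20,0,0,0,0.8],[0,0,0,0,0,0,0.8],[0,0,0,0,0,0,0.8],[0,0,0,0,0,0,0.8],[0,0,0,0,0,0,0.8],[0,0,0,0,0,0,0.8],[0,0,0,0,0,0,0.8]]'
python3 st.py; python3 edge.py end
python3 - <<'E'
from workcell import read_camera
import cv2,numpy as np
s=read_camera("scene");t=read_camera("top");cv2.imwrite("pics/end_s.png",s);cv2.imwrite("pics/end_t.png",t)
up=lambda im,x,y,w,h,k:cv2.resize(im[y:y+h,x:x+w],None,fx=k,fy=k,interpolation=cv2.INTER_CUBIC)
cv2.imwrite("pics/end.png",np.hstack([up(s,270,100,75,75,5),up(t,310,135,80,75,5)]))
E
```

```text
clock: 25.2
tcp_pos: [0.4284, -0.0762, 0.518]
orientation: [0.259, 0.887, 0.381, 0.007]
wrist_force: [0.3, -0.0, -0.3]
finger_gap: 0.0684
clock: 26.2
tcp_pos: [0.4548, -0.0499, 0.5545]
orientation: [0.258, 0.888, 0.381, 0.006]
wrist_force: [0.2, -0.1, 0.0]
finger_gap: 0.0684
pos rel [  -4.22   71.42 -190.24] rot [-0.    0.08  0.02] F tool [0.05 0.19 0.06] M [0.43 0.18 0.03] 26.2
[167.93 168.1  168.21 168.21 168.38 168.63 168.92 169.11 169.27 169.3
 169.4  169.63 169.85 170.06 170.24 170.28]
bottom edge @312: 169.041 169.028 top 163.498 [  0.16472531 117.61777653]
```

View pics/end.png

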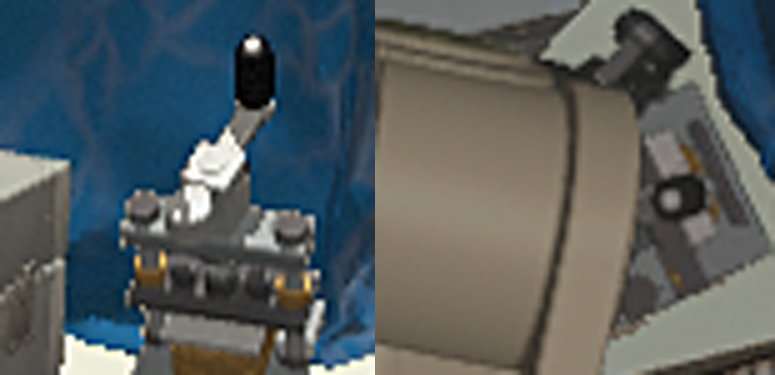

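View pics/end_s.png

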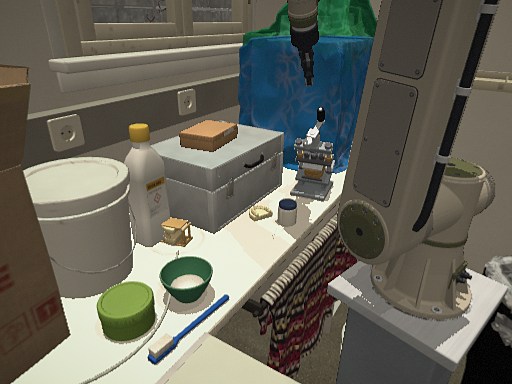

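Run:
```python
from plan import *
np.set_printoptions(precision=2,suppress=True)
R2=crankR(112)
g,e=tri(crop(310,135,5,(668-375,199)),crop(270,100,5,(255,45)))
print(e,R2.inv().apply(g-seat)*1000,"expected",64*np.cos(np.radians(122.5))+.5,64*np.sin(np.radians(122.5))-2.8,"z -99 as after fitting")
```

```text
1.9414634889159958 [-34.72  50.64 -97.86] expected -33.887174934196736 51.17705253202468 z -99 as after fitting
```

The grip height is unchanged (97.9 mm against 99 mm just after fitting), the gripper is clear, and the bystanders look as they did at the start. I'm handing in.

```bash
python3 -c "
from workcell import *
print(hand_in())"
```

```text
the job is handed in; nothing more can be done
None
```

I fitted the crank onto the leaning spindle, wound it about 842° clockwise by its grip, let go and backed the gripper clear. I handed in at about 26.5 s; `hand_in()` gives no verdict.

**Winding and springs:** the plate edge in the scene view stopped moving at about 651°, where it met the flask. That left about 190° more, just over half a turn. The beam-to-plate gap in the images shrank by the equivalent of about 5.4 mm, against 11 mm for solid springs. Both readings stayed the same after release.

**Seating:** when I fitted it, the hub stopped firmly, with about 39 N axial force. After release, the grip top measured 97.9 mm above my first estimate of the seat, against 99 mm just after fitting, so the crank did not ride up.

**Checks that disagreed:** the hub stopped about 3 mm higher than my first camera estimate of the seat. The axis was also about 3 mm to the side of that estimate, and I corrected for it by force during insertion. In the picture the hub bottom sits where the collar was, but the collar itself is hidden. I took this as fully seated, with the 3 mm as camera error.

**Bystanders:** the cast, jar and bowl look to be where they started in the final scene image. I checked that by eye and did not measure it.

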